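# Slide left- and right-hand rack brackets into their own bays

### The arm

A 6-joint arm with a two-finger parallel gripper is mounted at the origin on the work surface. World frame = base frame: x ahead of the robot, y to its left, z up, the work surface at z = 0. Lengths are in m, angles in rad, forces in N, time in s.
With the tool pointing down it reaches from about 0.3 to 0.825 m from the base axis. Payload 5.4 kg.
Tool frame: the origin (TCP) lies on the mounting face of the last link; the fingertips stand 190 mm ahead of it and the grasp point (between the pads) lies 171 mm ahead of it (bot.hold_point_z is the distance from the TCP to the grasp point, in m); x points along the fingers, z is the direction in which the jaws open and shut, and the axes are right-handed (so a half turn about x gives the same grasp; the last joint's range is limited). The gripper opens to 92 mm and grips with 3 to 60 N. Pads are 20 mm wide; open, the fingers measure 128 mm over their backs; the gripper's body (75 mm by 189 mm) begins 69 mm behind the grasp point.
Start: joints at [1.117, 0.158, 1.597, -0, 1.386, -0.21], TCP at [0.139, 0.558, 0.405] pointing down, gripper open.
Joint ranges: [-2.91, 2.91], [-0.94, 2.29], [0.18, 2.7], [-1.29, 4.43], [0.17, 2.64], [-3, 3]. Speed limits (rad/s): [2.57, 2.57, 3.14, 3.14, 3.14, 3.14].

### API

Orientations are given as a rotation vector (axis times angle).
In Python, from station import bot, viewer gives the robot as it stands. The module is installed in compiled form; this text tells all that it offers.
- The arm moves only by the tool move_arm, never from a script. Its arguments are lists of equal length, an entry for each row: "claw": the opening, from 0 (shut) to 1 (fully open); "translation": the shift along the tool's x, y, z in cm, a list of three; "twist": the turn, a rotation vector about the tool's x, y, z in degrees, a list of three. A call has 1 to 10 rows; each row is the pose to reach, as a shift and turn from the pose commanded when the call began, along the tool's axes at that moment; what a row does not reach only later rows make up. A row lasts 1/12 s, in which the tool goes at most 41.7 mm and 7.16 degrees, less where a joint would pass 70% of its speed; a pose out of reach is approached as far as the arm can. A call with a gripper value outside its range is refused whole. The fingers move at their own pace and stop on an object; the grip force is fixed at half the most. Time passes only in rows, so rows that repeat a pose let the fingers close. It gives the time, the measured TCP pose, the force and the opening at its end, in the units of the state.
- bot.state(): the state, without advancing time (a new reading comes with each control period).
- viewer.read_camera(name): name is "scene" or "top" or "wrist"; returns the picture (420x560x3 uint8, red, green, blue); there is no depth.
- viewer.get_calibration(name): a dict with "mtx" (3x3 intrinsics, pixels), "world_from_camera" (4x4, takes a point from camera to world coordinates). Camera axes: x right, y up, looking along -z (the intrinsics and any distortion apply to the point x, -y, -z); pixel columns grow to the right and rows downward; lengths in m; the calibration is good to about 2 mm. The wrist camera is an equidistant fisheye: a pixel r from the principal point sees the ray r / f radians off the axis. A picture is of the moment at which its call begins: read the wrist's pose just before it. get_calibration takes no time and is no camera call; for the wrist camera it gives the pose at the moment of the call.
- bot.close_job(): hands the job in, once; it reports no verdict.
The state is a dict: "t": time; "joint_positions": joint angles; "qvel": joint speeds; "joint_torque": joint torques, N m; "tool_pos": TCP position; "tool_rot": TCP orientation; "wrist_force": force on the tool from outside, world axes, zero at the start; "torque": the same for the moment, N m; "opening": opening from 0.0 (shut) to 1.0 (fully open).
Only numpy, scipy, OpenCV 4.12 (cv2) and the standard library are available. Lean on these libraries where they do the work, as an engineer would, in place of code of your own. Each camera call takes 0.05 s, during which the arm holds its last target.

### The job

Two steel L-shaped rack brackets lie ribs up on the repair bench, a left-hand and a right-hand one: seen from above with the short foot end pointing away, the long rib is on the left of the left-hand one and on the right of the right-hand one. Slide the left-hand bracket fully into the open bay at the robot's left and the right-hand one fully into the bay at the robot's right; keep them flat on the bench, do not lift them. Leave the multimeter, the jar and the phone where they are.

Things in the scene. Friction and masses are not known exactly. Their poses are not given: they have to be found in the camera images.
- left_bracket: Left-hand bracket, bare steel, 0.2-0.45 kg, flat on the bench, ribs up; in plan an L of 120 x 70 mm. Origin: centre of that outline, underside; z up, x along the long leg to the foot end (at the start away from the robot within 0.5 rad). Plate 4 mm thick: long leg 120 x 38 mm on the +y side (y +35 to -3 mm); foot 38 mm wide (x 22 to 60 mm), reaching to y -35 mm.
- left_bracket_corner (a point): outer corner of the left-hand bracket where its two upright ribs meet (60, +35, 0 mm in its frame). Ribs are 4 mm thick, tops 34 mm above the bench: one along the whole outer edge of the long leg (inner face y +31 mm), one along the outer end of the foot (inner face x 56 mm). With the foot end pointing away, the long rib is on the left.
- left_bracket_tail (a point): middle of the plain end of its long leg (-60, +16, 0 mm)
- left_bracket_foot (a point): middle of the free end of its foot (41, -35, 0 mm)
- right_bracket: Right-hand bracket, bare steel, 0.2-0.45 kg, flat on the bench, ribs up; in plan an L of 120 x 70 mm. Origin: centre of that outline, underside; z up, x along the long leg to the foot end (at the start away from the robot within 0.5 rad). Plate 4 mm thick: long leg 120 x 38 mm on the -y side (y -35 to +3 mm); foot 38 mm wide (x 22 to 60 mm), reaching to y +35 mm.
- right_bracket_corner (a point): outer corner of the right-hand bracket where its two upright ribs meet (60, -35, 0 mm in its frame). Ribs are 4 mm thick, tops 34 mm above the bench: one along the whole outer edge of the long leg (inner face y -31 mm), one along the outer end of the foot (inner face x 56 mm). With the foot end pointing away, the long rib is on the right.
- right_bracket_tail (a point): middle of the plain end of its long leg (-60, -16, 0 mm)
- right_bracket_foot (a point): middle of the free end of its foot (41, +35, 0 mm)
- left_bay: fixed white three-walled bay at the robot's left (+y), for the left-hand bracket; no sill or raised floor, a black mat is only seen. Origin: centre of its inner floor, bench height. Inside 220 mm (x) by 140 mm (y); walls 5 mm thick, 40 mm high, at x +-110 mm and y +70 mm (back); the -y side is all open, facing mid-bench. Its axes are within 0.12 rad of the world's.
- right_bay: fixed white three-walled bay at the robot's right (-y), for the right-hand bracket; no sill or raised floor, a black mat is only seen. Origin: centre of its inner floor, bench height. Inside 220 mm (x) by 140 mm (y); walls 5 mm thick, 40 mm high, at x +-110 mm and y -70 mm (back); the +y side is all open, facing mid-bench. Its axes are within 0.12 rad of the world's.
- multimeter: bystander: grey hand-held multimeter, 85 x 165 x 45 mm, lying beyond the brackets. Origin: centre of its underside
- jar: bystander: small amber glass jar with metal cap, 52 mm across, 55 mm high, standing between the robot and the left bay. Origin: centre of its underside
- phone: bystander: plain black phone, 75 x 150 x 9 mm, lying beyond the brackets. Origin: centre of its underside
Not all that is in view belongs to the job. What is shaped like the left_bracket but green or pink is not meant.

How it is judged:
At the end, for the whole second after the job is handed in: The left-hand bracket lies in the left bay and the right-hand bracket in the right bay: corner, tail and foot points of each are between that bay's walls and behind its mouth line (2 mm tolerance), each lies flat ribs up (within 0.1 rad) and at rest (x of left_bracket_corner in the frame of left_bay between -0.112 and 0.112 m and y of left_bracket_corner in the frame of left_bay between -0.072 and 0.072 m and x of left_bracket_tail in the frame of left_bay between -0.112 and 0.112 m and y of left_bracket_tail in the frame of left_bay between -0.072 and 0.072 m and x of left_bracket_foot in the frame of left_bay between -0.112 and 0.112 m and y of left_bracket_foot in the frame of left_bay between -0.072 and 0.072 m and angle between each of left_bracket, right_bracket's own z axis and vertical below 0.1 rad and linear speed of each of left_bracket, right_bracket below 0.02 m/s and angular speed of each of left_bracket, right_bracket below 0.2 rad/s and x of right_bracket_corner in the frame of right_bay between -0.112 and 0.112 m and y of right_bracket_corner in the frame of right_bay between -0.072 and 0.072 m and x of right_bracket_tail in the frame of right_bay between -0.112 and 0.112 m and y of right_bracket_tail in the frame of right_bay between -0.072 and 0.072 m and x of right_bracket_foot in the frame of right_bay between -0.112 and 0.112 m and y of right_bracket_foot in the frame of right_bay between -0.072 and 0.072 m); the robot touches nothing.
It fails at once if the left-hand bracket is lifted or tipped (25 mm off the bench, or more than 0.4 rad) (height (world z) of left_bracket above 0.025 m or angle between left_bracket's own z axis and vertical above 0.4 rad).
It fails at once if the right-hand bracket is lifted or tipped (25 mm off the bench, or more than 0.4 rad) (height (world z) of right_bracket above 0.025 m or angle between right_bracket's own z axis and vertical above 0.4 rad).
It fails at once if the multimeter is moved more than 30 mm (distance of multimeter from where it was at the start of the episode above 0.03 m).
It fails at once if the jar is moved more than 30 mm (distance of jar from where it was at the start of the episode above 0.03 m).
It fails at once if the phone is moved more than 30 mm (distance of phone from where it was at the start of the episode above 0.03 m).
It also fails if it takes over 58 s, if anything falls off the work surface, if the arm or the gripper's body presses on something with over 40 N, if the wrist force passes 120 N, or if a joint passes its speed limit or range.

## Working session

There is one attempt and no reset: what is moved stays moved. The work goes in short steps, Python scripts to look and compute and a tool call to move; the robot and the scene stay as the last step left them, time stands still between calls to the robot, and variables do not carry over. Pictures are saved under pics/ and viewed, and the job is handed in when it is done.

Besides the shell and the picture viewer there is one more tool, called after "Emit:" as name(argument=value, ...) on one line, values as JSON. move_arm: Moves the arm, as the interface text tells. Its arguments: {"type":"object","properties":{"claw":{"type":"array"},"translation":{"type":"array"},"twist":{"type":"array"}},"required":["claw","translation","twist"]}

```bash
mkdir -p pics; python3 - <<'E'
from station import bot, viewer
import cv2
print(bot.state())
for n in ["scene","top","wrist"]:
    c=viewer.get_calibration(n); print(n,c)
    im=viewer.read_camera(n); cv2.imwrite(f"pics/{n}0.png",im[:,:,::-1])
E
```

```text
{'t': 0.0, 'joint_positions': array([ 1.11692574e+00,  1.59086849e-01,  1.59819365e+00,  4.48033076e-06,
        1.38617828e+00, -2.10075907e-01]), 'qvel': array([ 1.70088211e-03,  1.58885062e-03, -6.70083520e-04,  2.01112696e-03,
        1.14203104e-03,  2.62442994e-05]), 'joint_torque': array([-1.39475600e-03, -3.85565758e+01, -3.22108269e+01,  6.99160877e-02,
        3.77806392e-02, -1.27530343e-04]), 'tool_pos': array([0.13868662, 0.5577546 , 0.40371667]), 'tool_rot': array([-1.02868169,  1.31643884,  1.02732384]), 'wrist_force': array([-0.10065007, -0.12678322,  0.13359735]), 'torque': array([-0.01834527,  0.01099389,  0.04572723]), 'opening': 0.9977891808561732}
scene {'mtx': array([[535.11638213,   0.        , 288.4929453 ],
       [  0.        , 535.11638213, 207.40591328],
       [  0.        ,   0.        ,   1.        ]]), 'world_from_camera': array([[ 0.42753173, -0.53541085,  0.7283899 ,  1.49302496],
       [ 0.90389139,  0.24067384, -0.35363323, -0.37535765],
       [ 0.01403468,  0.80957478,  0.58684896,  0.79573876],
       [ 0.        ,  0.        ,  0.        ,  1.
[... 182 characters left out ...]
orld_from_camera': array([[ 0.0273263 ,  0.9954147 , -0.09166701,  0.41567495],
       [-0.9992722 ,  0.02964302,  0.02400745,  0.09799662],
       [ 0.02661466,  0.09094426,  0.99550028,  1.21087194],
       [ 0.        ,  0.        ,  0.        ,  1.        ]])}
wrist {'mtx': array([[325.1922621 ,   0.        , 277.13935408],
       [  0.        , 325.1922621 , 204.61564216],
       [  0.        ,   0.        ,   1.        ]]), 'world_from_camera': array([[ 0.24249616, -0.94117645, -0.23533488,  0.07322837],
       [ 0.97014814,  0.2345367 ,  0.06168562,  0.5743978 ],
       [-0.00286238, -0.24326822,  0.96995483,  0.38384974],
       [ 0.        ,  0.        ,  0.        ,  1.        ]])}
```

View pics/top0.png

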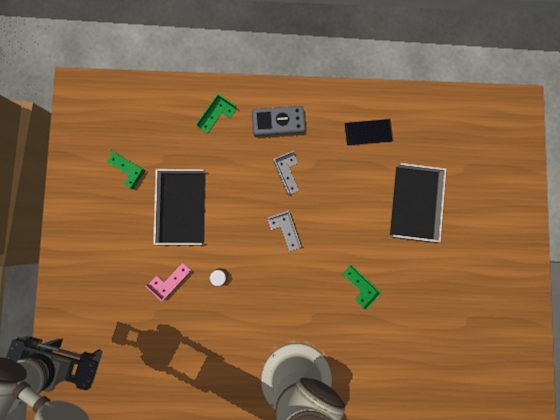

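View pics/scene0.png

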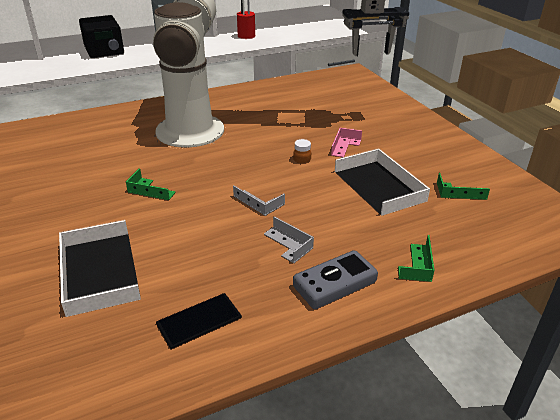

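View pics/wrist0.png

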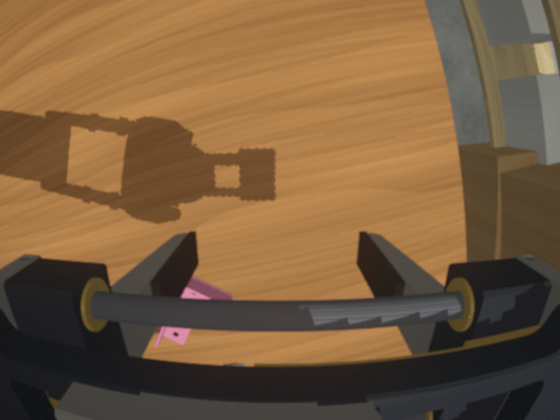

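```bash
python3 - <<'E'
import cv2
im=cv2.imread("pics/top0.png")
cv2.imwrite("pics/c1.png",cv2.resize(im[145:257,260:310],None,fx=5.3,fy=5.3,interpolation=cv2.INTER_CUBIC))
b=[cv2.resize(im[155:255,x:x+75],None,fx=5,fy=5,interpolation=cv2.INTER_CUBIC) for x in (145,380)]
import numpy as np
cv2.imwrite("pics/c2.png",np.hstack(b))
im=cv2.imread("pics/scene0.png")
cv2.imwrite("pics/c3.png",cv2.resize(im[175:270,220:325],None,fx=6,fy=6,interpolation=cv2.INTER_CUBIC))
E
```

```text
(no output)
```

View pics/c1.png

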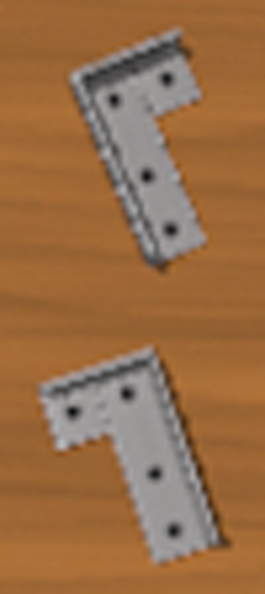

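View pics/c2.png

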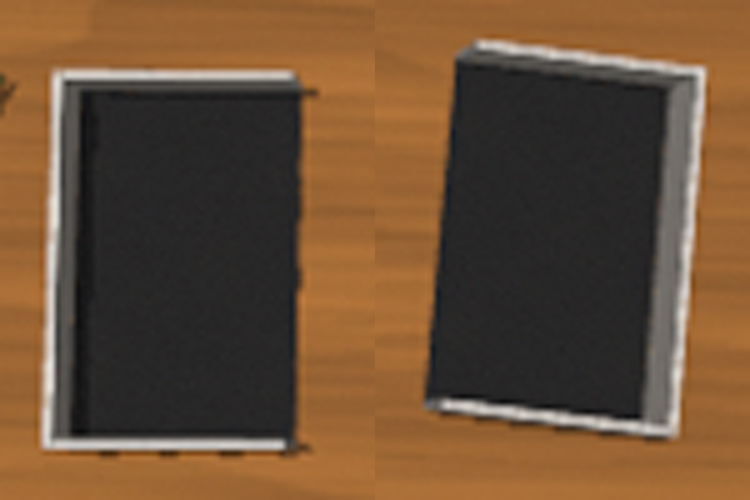

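View pics/c3.png

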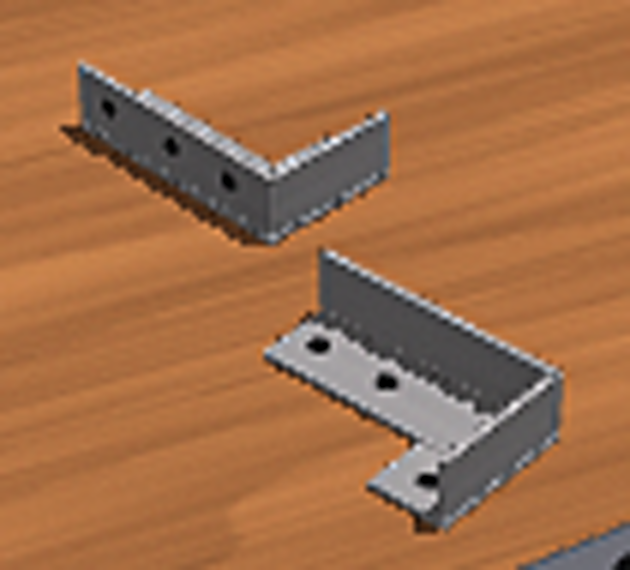

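```bash
cat > h.py <<'E'
import numpy as np, cv2
from scipy.optimize import least_squares
from scipy.spatial.transform import Rotation as R
from station import bot, viewer
def project(n,P):
    c=viewer.get_calibration(n); M=np.linalg.inv(c["world_from_camera"])
    p=np.asarray(P)@M[:3,:3].T+M[:3,3]; p=p*[1,-1,-1]
    q=p@c["mtx"].T; return q[:,:2]/q[:,2:]
def place(pose,P):
    x,y,a=pose; P=np.asarray(P,float)/1000
    c,s=np.cos(a),np.sin(a)
    return np.c_[x+c*P[:,0]-s*P[:,1],y+s*P[:,0]+c*P[:,1],P[:,2]]
def fit(n,P,uv,x0=(0.45,0,0)):
    uv=np.asarray(uv,float)
    r=least_squares(lambda p:(project(n,place(p,P))-uv).ravel(),x0,loss='soft_l1')
    return r.x,(project(n,place(r.x,P))-uv).round(1).tolist()
E
python3 - <<'E'
from h import *
def up(a,f,o): return (np.array(a,float)+.5)/f-.5+np.array(o)
L=[(60,35,34),(60,-35,34),(-60,35,34),(-60,-3,4),(22,-35,4),(22,-3,4)]
mir=lambda P:[(a,-b,c) for a,b,c in P]
print("L",fit("top",L,up([(80,75),(180,30),(152,262),(205,240),(200,97),(150,118)],5.3,(260,145))))
print("R",fit("top",mir(L),up([(152,348),(42,390),(215,545),(160,562),(60,448),(112,430)],5.3,(260,145))))
B=[(115,75,40),(115,-70,40),(-115,75,40),(-115,-70,40)]
print("LB",fit("top",B,up([(53,72),(297,72),(43,448),(297,445)],5,(145,155))))
print("RB",fit("top",mir(B),up([(330,70),(103,42),(303,437),(65,406)],5,(380,155))))
s=bot.state(); print(s['t'],R.from_rotvec(s['tool_rot']).as_matrix().round(3))
E
```

```text
L (array([0.62853761, 0.03311644, 0.43046824]), [[-1.8, -0.2], [-0.0, -0.3], [-0.2, -0.1], [0.4, 0.5], [0.3, 0.1], [0.5, -0.0]])
R (array([0.44120657, 0.04887308, 0.35830592]), [[0.3, -0.2], [-0.5, -0.8], [1.3, -0.2], [-0.6, 0.4], [0.0, 0.3], [-0.1, 0.4]])
LB (array([0.51144548, 0.36750192, 0.03706193]), [[0.6, -0.2], [-0.5, -0.4], [1.1, 0.3], [-1.2, 0.4]])
RB (array([ 0.54617177, -0.36454974, -0.09579173]), [[0.3, -0.1], [-0.2, -0.4], [-0.5, 0.0], [0.4, 0.4]])
0.15 [[-0.001 -0.97   0.241]
 [-0.001  0.241  0.97 ]
 [-1.     0.    -0.001]]
```

```bash
cat > ov.py <<'E'
from h import *
def poly(im,n,pose,P,col,f,o):
    q=project(n,place(pose,P)); q=((q-o+.5)*f-.5).round().astype(int)
    cv2.polylines(im,[q.reshape(-1,1,2)],True,col,1)
Lp=[(60,35),(60,-35),(22,-35),(22,-3),(-60,-3),(-60,35)]
def overlay(src,n,rect,f,Lpose,Rpose,out,bays=()):
    u0,v0,u1,v1=rect
    im=cv2.resize(cv2.imread(src)[v0:v1,u0:u1],None,fx=f,fy=f,interpolation=cv2.INTER_CUBIC)
    o=np.array([u0,v0])
    for p,s in ((Lpose,1),(Rpose,-1)):
        if p is None: continue
        poly(im,n,p,[(a,b*s,4) for a,b in Lp],(0,255,0),f,o)
        poly(im,n,p,[(60,35*s,34),(60,-35*s,34),(60,-35*s,0),(60,35*s,0)],(0,0,255),f,o)
        poly(im,n,p,[(60,35*s,34),(-60,35*s,34),(-60,35*s,0),(60,35*s,0)],(255,255,0),f,o)
    for p,s in bays:
        poly(im,n,p,[(110,70*s,0),(110,-70*s,0),(-110,-70*s,0),(-110,70*s,0)],(0,255,0),f,o)
        poly(im,n,p,[(115,75*s,40),(115,-70*s,40),(-115,-70*s,40),(-115,75*s,40)],(0,0,255),f,o)
    cv2.imwrite(out,im)
E
python3 - <<'E'
from ov import *
L=(.6285,.0331,.4305);Rp=(.4412,.0489,.3583)
overlay("pics/scene0.png","scene",(220,175,325,270),6,L,Rp,"pics/o1.png")
overlay("pics/top0.png","top",(260,145,310,257),5.3,L,Rp,"pics/o2.png")
overlay("pics/scene0.png","scene",(50,130,450,330),2,None,None,"pics/o3.png",[((.5114,.3675,.037),1),((.5462,-.3645,-.0958),-1)])
E
```

```text
(no output)
```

View pics/o1.png

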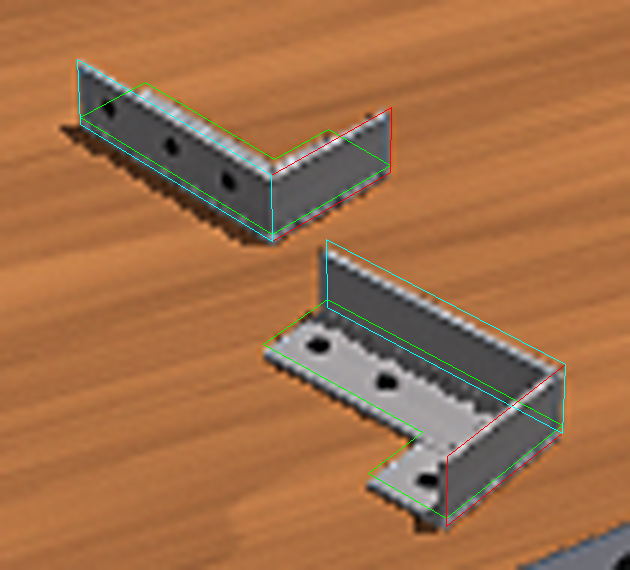

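View pics/o2.png

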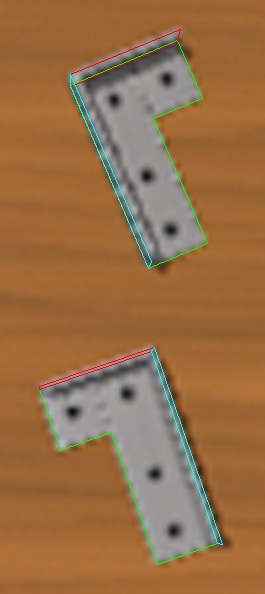

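View pics/o3.png

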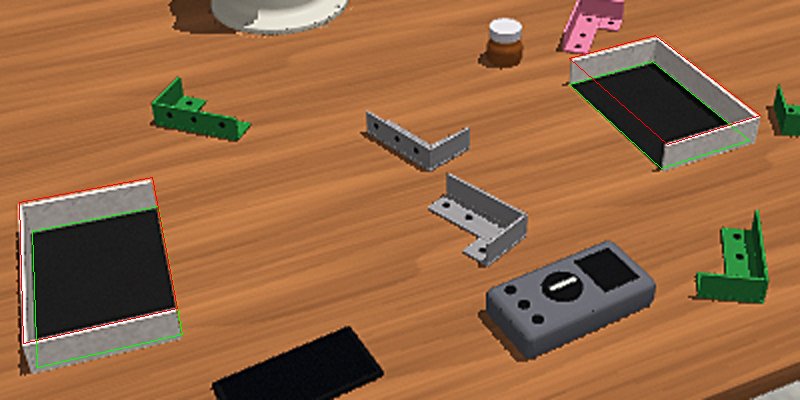

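```bash
cat > pl.py <<'E'
from h import *
def Rt(a):
    s,c=np.sin(a),np.cos(a)
    return np.c_[[0,0,-1],[-c,-s,0],[-s,c,0]]
def plan(*wps):
    s=bot.state(); p=s['tool_pos']; M=R.from_rotvec(s['tool_rot'])
    print("t",round(s['t'],2),"pos",p.round(4),"F",s['wrist_force'].round(1),"open",round(s['opening'],3))
    for x,y,z,a in wps:
        d=M.inv().apply(np.array([x,y,z])-p)*100
        w=np.degrees((M.inv()*R.from_matrix(Rt(a))).as_rotvec())
        print("T cm",d.round(2),"rot",w.round(1),"rows",round(np.linalg.norm(d)/4.17,1),round(np.linalg.norm(w)/7.16,1))
def grip(pose,side,gx=5): 
    return place(pose,[(gx,33*side,0)])[0,:2]
E
python3 - <<'E'
from pl import *
L=(.6285,.0331,.42); g=grip(L,1); print(g)
plan((*g,.30,.42))
E
```

```text
[0.61960935 0.06527074]
t 0.15 pos [0.1387 0.5578 0.404 ] F [-0.3  0.3  0.3] open 1.0
T cm [ 10.43 -58.56 -36.17] rot [-38.   -0.1  -0. ] rows 16.7 5.3
```

Emit:
move_arm(claw=[0.5,0.5,0.5,0.5,0.5,0.5,0.5,0.5,0.5,0.5], translation=[[0.6,-3.4,-2.1],[1.2,-6.8,-4.2],[1.8,-10.2,-6.3],[2.4,-13.6,-8.4],[3,-17,-10.5],[3.6,-20.4,-12.6],[4.2,-23.8,-14.7],[4.8,-27.2,-16.8],[5.4,-30.6,-18.9],[6,-34,-21]], twist=[[-4,0,0],[-8,0,0],[-12,0,0],[-16,0,0],[-20,0,0],[-24,0,0],[-28,0,0],[-32,0,0],[-36,0,0],[-38,0,0]])

```text
t: 0.98
tool_pos: [0.419, 0.2704, 0.3443]
tool_rot: [-1.513, 0.979, 1.513]
wrist_force: [0.4, 0.1, -0.1]
opening: 0.5
```

```bash
python3 - <<'E'
from pl import *
L=(.6285,.0331,.42); g=grip(L,1)
plan((*g,.30,.42))
E
```

```text
t 0.98 pos [0.419  0.2704 0.3443] F [ 0.4  0.1 -0.1] open 0.5
T cm [  4.43  -9.89 -26.93] rot [0.1 0.  0. ] rows 7.0 0.0
```

Emit:
move_arm(claw=[0.5,0.5,0.5,0.5,0.5,0.5,0.5,0.5,0.5,0.5], translation=[[0.6,-1.3,-3.6],[1.2,-2.6,-7.2],[1.8,-3.9,-10.8],[2.4,-5.2,-14.4],[3,-6.5,-18],[3.6,-7.8,-21.6],[4.2,-9.1,-24.7],[4.4,-9.9,-26.9],[4.4,-9.9,-26.9],[4.4,-9.9,-26.9]], twist=[[0,0,0],[0,0,0],[0,0,0],[0,0,0],[0,0,0],[0,0,0],[0,0,0],[0,0,0],[0,0,0],[0,0,0]])

```text
t: 1.82
tool_pos: [0.6182, 0.0659, 0.3]
tool_rot: [-1.509, 0.982, 1.511]
wrist_force: [-0.7, 0.3, -0.4]
opening: 0.496
```

```bash
python3 - <<'E'
from pl import *
L=(.6285,.0331,.42); g=grip(L,1)
im=viewer.read_camera("wrist"); cv2.imwrite("pics/w1.png",im[:,:,::-1])
plan((*g,.22,.42),(*g,.2,.42))
E
```

```text
t 1.87 pos [0.6177 0.0669 0.3002] F [0.6 0.4 0.1] open 0.5
T cm [ 8.02 -0.12 -0.23] rot [-0.1  0.1 -0.1] rows 1.9 0.0
T cm [10.02 -0.12 -0.24] rot [-0.1  0.1 -0.1] rows 2.4 0.0
```

View pics/w1.png

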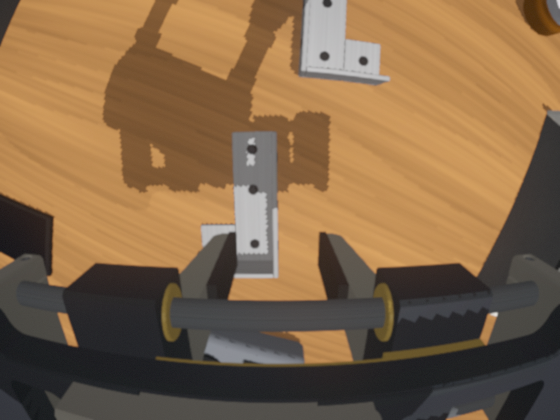

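Emit:
move_arm(claw=[0.5,0.5,0.5,0.5,0.5,0.5,0.5], translation=[[3,-0.1,-0.2],[6,-0.1,-0.2],[8,-0.1,-0.2],[9,-0.1,-0.2],[9.9,-0.1,-0.2],[9.9,-0.1,-0.2],[9.9,-0.1,-0.2]], twist=[[0,0,0],[0,0,0],[0,0,0],[0,0,0],[0,0,0],[0,0,0],[0,0,0]])

```text
t: 2.45
tool_pos: [0.62, 0.0658, 0.2026]
tool_rot: [-1.512, 0.98, 1.511]
wrist_force: [0.3, -0.4, 0.0]
opening: 0.5
```

```bash
python3 - <<'E'
from pl import *
for n in ("wrist","scene"):
    im=viewer.read_camera(n); cv2.imwrite(f"pics/{n}2.png",im[:,:,::-1])
plan()
im=cv2.imread("pics/scene2.png"); cv2.imwrite("pics/s2c.png",cv2.resize(im[130:290,200:400],None,fx=3.5,fy=3.5))
E
```

```text
t 2.55 pos [0.6205 0.0655 0.2035] F [ 0.1 -0.3 -0.5] open 0.502
```

View pics/wrist2.png

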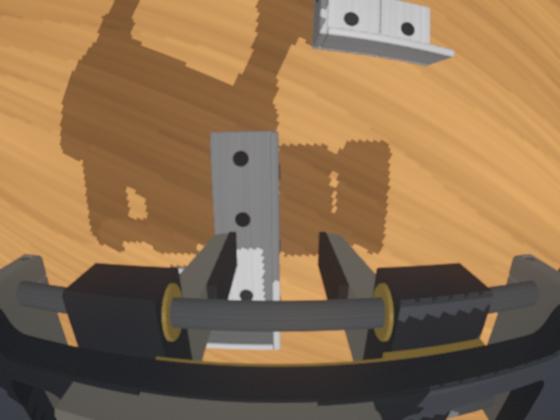

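View pics/s2c.png

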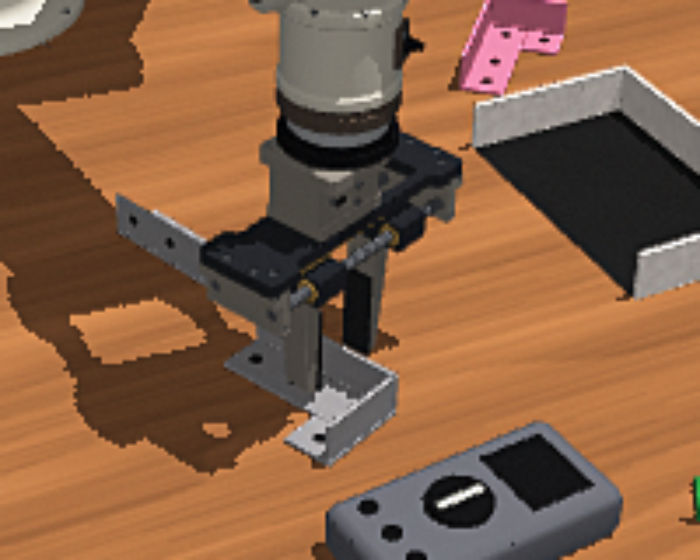

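Emit:
move_arm(claw=[0.5,0.3,0.1,0,0,0,0,0,0,0], translation=[[0.3,0,0],[0.3,0,0],[0.3,0,0],[0.3,0,0],[0.3,0,0],[0.3,0,0],[0.3,0,0],[0.3,0,0],[0.3,0,0],[0.3,0,0]], twist=[[0,0,0],[0,0,0],[0,0,0],[0,0,0],[0,0,0],[0,0,0],[0,0,0],[0,0,0],[0,0,0],[0,0,0]])

```text
t: 3.38
tool_pos: [0.6198, 0.0653, 0.1987]
tool_rot: [-1.511, 0.981, 1.511]
wrist_force: [0.1, -0.4, 0.1]
opening: 0.045
```

```bash
python3 - <<'E'
from pl import *
z=bot.state()['tool_pos'][2]
out=[]
for c in [(.57,.14,.25),(.512,.21,.037),(.5116,.3625,.037)]:
    g=grip(c,1); out.append((*g,z,c[2]))
plan(*out)
E
```

```text
t 3.38 pos [0.6198 0.0653 0.1987] F [ 0.1 -0.4  0.1] open 0.045
T cm [-0.    0.46 12.02] rot [ 9.7 -0.   0. ] rows 2.9 1.4
T cm [-0.    2.26 20.48] rot [21.9 -0.   0. ] rows 4.9 3.1
T cm [-0.   -3.92 34.43] rot [21.9 -0.   0. ] rows 8.3 3.1
```

Emit:
move_arm(claw=[0,0,0,0,0,0,0,0,0,0], translation=[[0,0,0.8],[0,0.1,2],[0,0.1,3.3],[0,0.2,4.6],[0,0.2,5.9],[0,0.3,7.2],[0,0.4,8.5],[0,0.4,9.8],[0,0.5,11],[0,0.5,12]], twist=[[0.5,0,0],[1.5,0,0],[2.5,0,0],[3.5,0,0],[4.5,0,0],[5.5,0,0],[6.5,0,0],[7.5,0,0],[8.5,0,0],[9.7,0,0]])

```text
t: 4.22
tool_pos: [0.5656, 0.1739, 0.1987]
tool_rot: [-1.391, 1.081, 1.391]
wrist_force: [0.5, -0.2, -0.1]
opening: 0.042
```

```bash
python3 - <<'E'
from pl import *
im=viewer.read_camera("top"); cv2.imwrite("pics/t3.png",im[:,:,::-1])
im=viewer.read_camera("scene"); cv2.imwrite("pics/s3.png",im[:,:,::-1])
z=.1987
out=[]
for c in [(.512,.21,.037),(.5116,.3625,.037)]:
    g=grip(c,1); out.append((*g,z,c[2]))
plan(*out)
E
```

```text
t 4.32 pos [0.5654 0.1745 0.1987] F [-0.6  1.   1.6] open 0.041
T cm [0.01 3.1  7.88] rot [12.3  0.1 -0. ] rows 2.0 1.7
T cm [ 2.000e-02 -6.600e-01  2.266e+01] rot [12.3  0.1 -0. ] rows 5.4 1.7
```

View pics/s3.png

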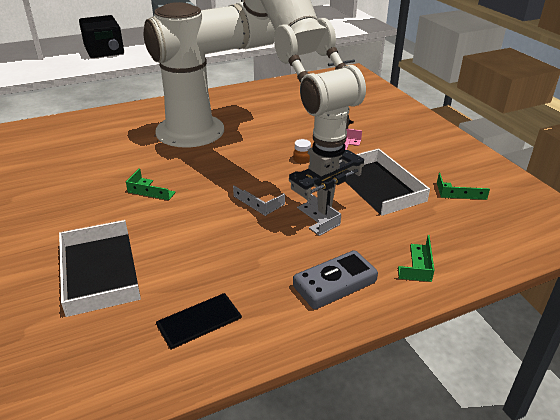

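The scene picture shows the left bracket moved along, flat and still gripped, at about (322,215) and heading for the bay.

Emit:
move_arm(claw=[0,0,0,0,0,0,0,0], translation=[[0,0.4,0.9],[0,0.8,2],[0,1.2,3.1],[0,1.7,4.2],[0,2.1,5.3],[0,2.5,6.4],[0,2.9,7.3],[0,3.1,7.9]], twist=[[1.5,0,0],[3,0,0],[4.5,0,0],[6,0,0],[8,0,0],[9.5,0,0],[11,0,0],[12.3,0,0]])

```text
t: 4.98
tool_pos: [0.5164, 0.242, 0.1987]
tool_rot: [-1.235, 1.193, 1.235]
wrist_force: [1.3, -1.6, -1.0]
opening: 0.043
```

```bash
python3 - <<'E'
from pl import *
im=viewer.read_camera("top"); cv2.imwrite("pics/t4.png",im[:,:,::-1])
cv2.imwrite("pics/t4c.png",cv2.resize(cv2.imread("pics/t4.png")[100:300,120:320],None,fx=3,fy=3))
c=(.5116,.3625,.037)
plan((*grip(c,1),.1987,.037))
E
```

```text
t 5.03 pos [0.516  0.2427 0.1987] F [-1.9  3.1  0.7] open 0.042
T cm [ 0.   -0.47 15.29] rot [-0.1  0.  -0. ] rows 3.7 0.0
```

View pics/t4c.png

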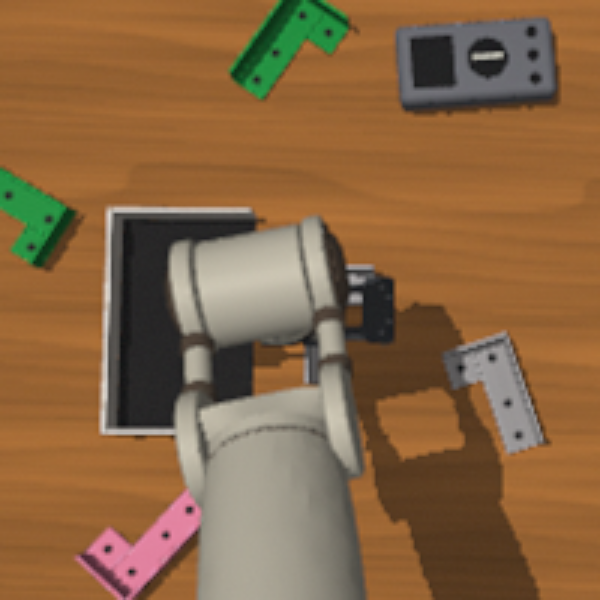

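Emit:
move_arm(claw=[0,0,0,0,0,0,0,0,0,0], translation=[[0,0,1],[0,0,2.5],[0,-0.1,4.3],[0,-0.2,6.1],[0,-0.3,7.9],[0,-0.3,9.7],[0,-0.4,11.5],[0,-0.4,13.2],[0,-0.5,14.5],[0,-0.5,15.3]], twist=[[0,0,0],[0,0,0],[0,0,0],[0,0,0],[0,0,0],[0,0,0],[0,0,0],[0,0,0],[0,0,0],[0,0,0]])

```text
t: 5.87
tool_pos: [0.5165, 0.3959, 0.1987]
tool_rot: [-1.237, 1.191, 1.236]
wrist_force: [0.4, -3.4, 2.7]
opening: 0.041
```

```bash
python3 - <<'E'
from pl import *
im=viewer.read_camera("scene"); cv2.imwrite("pics/s5.png",im[:,:,::-1])
cv2.imwrite("pics/s5c.png",cv2.resize(im[100:260,280:480,::-1],None,fx=3.5,fy=3.5))
plan()
E
```

```text
t 5.92 pos [0.5163 0.3967 0.1988] F [0.1 1.  0.3] open 0.039
```

View pics/s5c.png

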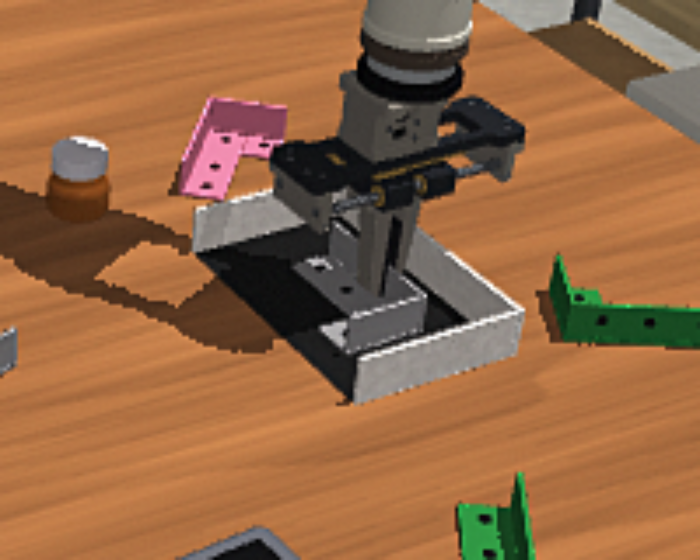

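Emit:
move_arm(claw=[0.2,0.2,0.2,0.2,0.2,0.2,0.2,0.2,0.2,0.2], translation=[[0,0,0],[0,0,0],[0,0,0],[0,0,0],[-1,0,0],[-3,0,0],[-6,0,0],[-9,0,0],[-10,0,0],[-10,0,0]], twist=[[0,0,0],[0,0,0],[0,0,0],[0,0,0],[0,0,0],[0,0,0],[0,0,0],[0,0,0],[0,0,0],[0,0,0]])

```text
t: 6.75
tool_pos: [0.5175, 0.3952, 0.3033]
tool_rot: [-1.236, 1.184, 1.231]
wrist_force: [0.4, -0.7, 0.4]
opening: 0.203
```

```bash
python3 - <<'E'
from pl import *
Rp=(.4412,.0489,.3583); g=grip(Rp,-1); print(g)
plan((*g,.30,.3583))
E
```

```text
[0.457455  0.0197491]
t 6.75 pos [0.5175 0.3952 0.3033] F [ 0.4 -0.7  0.4] open 0.203
T cm [  0.16   7.33 -37.32] rot [-18.5   0.1   0.4] rows 9.1 2.6
```

Emit:
move_arm(claw=[0.4,0.5,0.5,0.5,0.5,0.5,0.5,0.5,0.5,0.5], translation=[[0.1,0.7,-3.7],[0.1,1.5,-7.5],[0.1,2.2,-11.2],[0.1,2.9,-15],[0.1,3.7,-18.7],[0.1,4.4,-22.4],[0.1,5.1,-26],[0.1,5.9,-30],[0.1,6.6,-33.5],[0.1,7.3,-37.3]], twist=[[-2,0,0],[-4,0,0],[-6,0,0],[-8,0,0],[-10,0,0],[-12,0,0],[-14,0,0],[-16,0,0],[-18,0,0],[-18.5,0,0]])

```text
t: 7.58
tool_pos: [0.4551, 0.0181, 0.2959]
tool_rot: [-1.467, 1.018, 1.472]
wrist_force: [0.4, -0.0, 0.3]
opening: 0.501
```

Emit:
move_arm(claw=[0.5,0.5], translation=[[0,0,0],[0,0,0]], twist=[[0,0,0],[0,0,0]])

```text
t: 7.75
tool_pos: [0.4558, 0.0181, 0.2963]
tool_rot: [-1.463, 1.021, 1.467]
wrist_force: [-0.1, -0.5, 0.7]
opening: 0.501
```

```bash
python3 - <<'E'
from pl import *
for n in ("wrist","top"):
    im=viewer.read_camera(n); cv2.imwrite(f"pics/{n}6.png",im[:,:,::-1])
Rp=(.4412,.0489,.3583); g=grip(Rp,-1)
plan((*g,.2,.3583))
cv2.imwrite("pics/t6c.png",cv2.resize(cv2.imread("pics/top6.png")[155:255,145:270],None,fx=6,fy=6,interpolation=cv2.INTER_CUBIC))
E
```

```text
t 7.85 pos [0.4562 0.02   0.2967] F [ 0.2  0.4 -0.1] open 0.501
T cm [ 9.67 -0.12 -0.09] rot [-0.   0.1 -0.1] rows 2.3 0.0
```

View pics/wrist6.png

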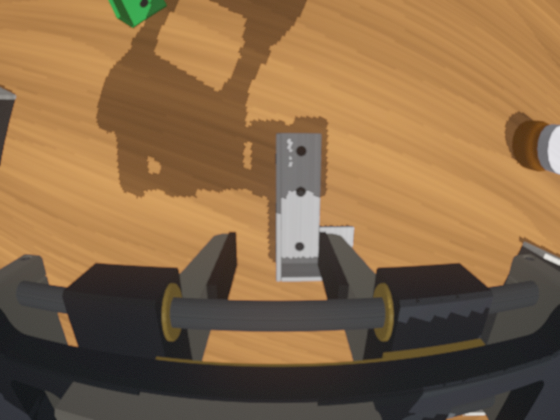

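View pics/t6c.png

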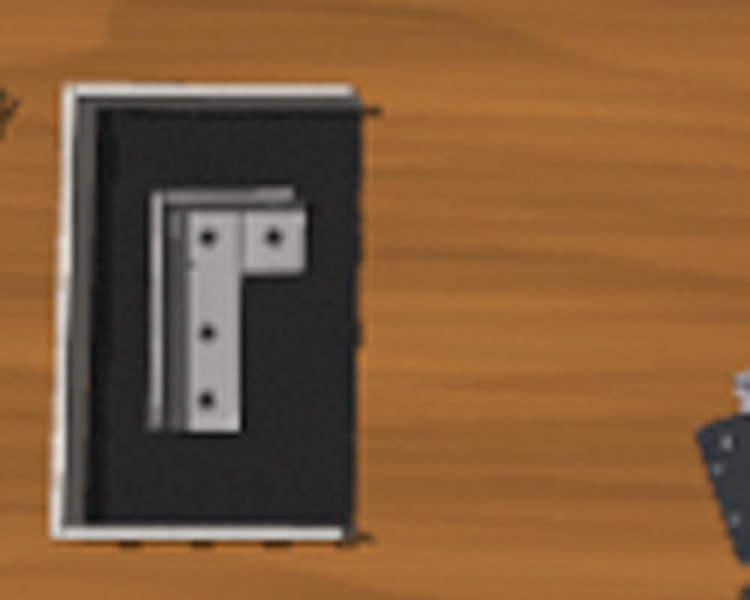

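The left bracket lies fully in the left bay, with its foot at about column 305 and the mouth at about column 358 in the crop. The right bracket's rib (column 279 in the wrist picture) is centred between the fingers.

Emit:
move_arm(claw=[0.5,0.5,0.5,0.5,0.5,0.5,0,0,0,0], translation=[[3,0,0],[6,-0.1,-0.1],[8,-0.1,-0.1],[9,-0.1,-0.1],[9.8,-0.1,-0.1],[9.8,-0.1,-0.1],[9.8,-0.1,-0.1],[9.8,-0.1,-0.1],[9.8,-0.1,-0.1],[9.8,-0.1,-0.1]], twist=[[0,0,0],[0,0,0],[0,0,0],[0,0,0],[0,0,0],[0,0,0],[0,0,0],[0,0,0],[0,0,0],[0,0,0]])

```text
t: 8.68
tool_pos: [0.4584, 0.0188, 0.2007]
tool_rot: [-1.47, 1.017, 1.466]
wrist_force: [-0.0, -0.1, -0.5]
opening: 0.233
```

Emit:
move_arm(claw=[0,0,0], translation=[[0,0,0],[0,0,0],[0,0,0]], twist=[[0,0,0],[0,0,0],[0,0,0]])

```text
t: 8.93
tool_pos: [0.4579, 0.019, 0.2]
tool_rot: [-1.468, 1.018, 1.468]
wrist_force: [-0.4, 0.8, 1.8]
opening: 0.039
```

```bash
python3 - <<'E'
from pl import *
z=bot.state()['tool_pos'][2]
th=-.0958; bx,by=.5462,-.3645
fin=(bx-np.sin(th)*.005,by+np.cos(th)*.005,th)
m=(bx-np.sin(th)*.16,by+np.cos(th)*.16,th)
print(fin,m)
out=[]
for c in [(.50,-.06,.15),m,fin]:
    out.append((*grip(c,-1),z,c[2]))
plan(*out)
E
```

```text
(np.float64(0.5466782676545476), np.float64(-0.3595229265576432), -0.0958) (np.float64(0.5615045649455234), np.float64(-0.20523364984458184), -0.0958)
t 8.93 pos [0.4579 0.019  0.2   ] F [-0.4  0.8  1.8] open 0.039
T cm [ -0.    -0.98 -12.2 ] rot [11.9  0.   0. ] rows 2.9 1.7
T cm [-1.000e-02 -8.500e-01 -2.781e+01] rot [26.  0.  0.] rows 6.7 3.6
T cm [-1.000e-02  5.950e+00 -4.174e+01] rot [26.  0.  0.] rows 10.1 3.6
```

Gripped (opening 0.039 is about 3.6 mm, close to the 4 mm rib).

Emit:
move_arm(claw=[0,0,0,0,0,0,0,0,0,0], translation=[[0,-0.1,-0.8],[0,-0.2,-2],[0,-0.3,-3.3],[0,-0.4,-4.6],[0,-0.5,-5.9],[0,-0.6,-7.2],[0,-0.7,-8.5],[0,-0.8,-9.8],[0,-0.9,-11.2],[0,-1,-12.6]], twist=[[0.7,0,0],[1.9,0,0],[3.1,0,0],[4.3,0,0],[5.5,0,0],[6.7,0,0],[7.9,0,0],[9.1,0,0],[10.5,0,0],[12,0,0]])

```text
t: 9.77
tool_pos: [0.5118, -0.0964, 0.2]
tool_rot: [-1.315, 1.136, 1.317]
wrist_force: [-2.5, 5.3, 7.5]
opening: 0.043
```

```bash
python3 - <<'E'
from pl import *
im=viewer.read_camera("scene"); cv2.imwrite("pics/s7.png",im[:,:,::-1])
out=[]
for c in [(.5615,-.2052,-.0958),(.5467,-.3595,-.0958)]:
    out.append((*grip(c,-1),.2,c[2]))
plan(*out)
E
```

```text
t 9.82 pos [ 0.5129 -0.0988  0.2003] F [ 0.7 -3.8 -2.3] open 0.044
T cm [  0.07  -2.98 -14.56] rot [13.8 -0.1  0.1] rows 3.6 1.9
T cm [  0.1    0.71 -29.61] rot [13.8 -0.1  0.1] rows 7.1 1.9
```

View pics/s7.png

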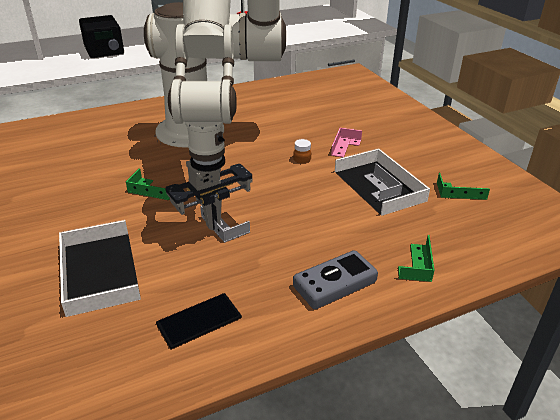

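Emit:
move_arm(claw=[0,0,0,0,0,0,0,0,0,0], translation=[[0,-0.2,-1],[0,-0.5,-2.5],[0,-0.8,-4.1],[0,-1.1,-5.7],[0,-1.4,-7.3],[0,-1.8,-8.9],[0,-2.1,-10.5],[0,-2.5,-12.1],[0,-2.8,-13.5],[0,-3,-14.6]], twist=[[1,0,0],[2.4,0,0],[3.9,0,0],[5.4,0,0],[6.9,0,0],[8.4,0,0],[9.9,0,0],[11.4,0,0],[12.8,0,0],[13.8,0,0]])

```text
t: 10.65
tool_pos: [0.563, -0.2364, 0.2]
tool_rot: [-1.139, 1.252, 1.141]
wrist_force: [-1.9, 5.3, 8.1]
opening: 0.044
```

```bash
python3 - <<'E'
from pl import *
im=viewer.read_camera("top"); cv2.imwrite("pics/t8.png",im[:,:,::-1])
cv2.imwrite("pics/t8c.png",cv2.resize(im[130:280,270:470,::-1],None,fx=3.5,fy=3.5))
plan((*grip((.5467,-.3595,-.0958),-1),.2,-.0958))
E
```

```text
t 10.7 pos [ 0.5634 -0.2382  0.2001] F [ 0.2 -2.2 -0.7] open 0.041
T cm [ 4.000e-02  1.000e-02 -1.553e+01] rot [ 0.  -0.1  0.1] rows 3.7 0.0
```

View pics/t8c.png

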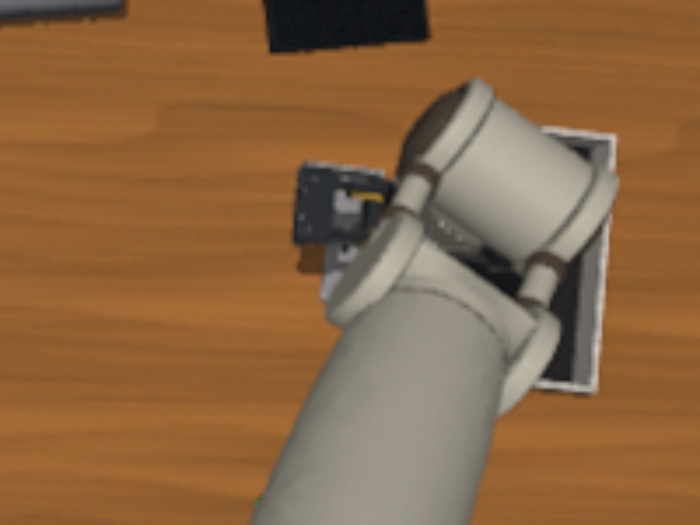

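The bracket is partly hidden by the arm, but its line to the bay mouth is clear.

Emit:
move_arm(claw=[0,0,0,0,0,0,0,0,0,0], translation=[[0,0,-1],[0,0,-2.6],[0,0,-4.4],[0,0,-6.2],[0,0,-8],[0,0,-9.8],[0,0,-11.6],[0,0,-13.4],[0,0,-14.7],[0,0,-15.5]], twist=[[0,0,0],[0,0,0],[0,0,0],[0,0,0],[0,0,0],[0,0,0],[0,0,0],[0,0,0],[0,0,0],[0,0,0]])

```text
t: 11.53
tool_pos: [0.5484, -0.3908, 0.2]
tool_rot: [-1.14, 1.251, 1.141]
wrist_force: [0.4, 5.5, 6.8]
opening: 0.047
```

```bash
python3 - <<'E'
from pl import *
im=viewer.read_camera("scene"); cv2.imwrite("pics/s9.png",im[:,:,::-1])
cv2.imwrite("pics/s9c.png",cv2.resize(im[170:340,30:230,::-1],None,fx=3.5,fy=3.5))
plan()
E
```

```text
t 11.58 pos [ 0.5481 -0.3919  0.2   ] F [-1.  -1.3  2.3] open 0.038
```

View pics/s9c.png

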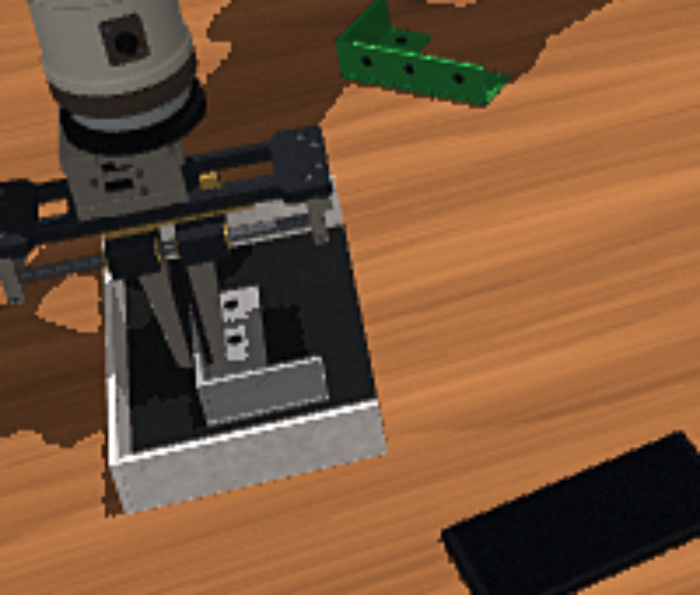

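The right bracket is well inside its bay and flat. I'll release it, lift away and retreat.

Emit:
move_arm(claw=[0.2,0.2,0.2,0.2,0.2,0.2,0.2,0.2,0.2,0.2], translation=[[0,0,0],[0,0,0],[0,0,0],[0,0,0],[-1,0,0],[-3,0,0],[-6,0,0],[-9,0,0],[-12,0,0],[-12,0,0]], twist=[[0,0,0],[0,0,0],[0,0,0],[0,0,0],[0,0,0],[0,0,0],[0,0,0],[0,0,0],[0,0,0],[0,0,0]])

```text
t: 12.42
tool_pos: [0.5501, -0.391, 0.3287]
tool_rot: [-1.153, 1.251, 1.13]
wrist_force: [-0.2, -0.5, 0.8]
opening: 0.202
```

Emit:
move_arm(claw=[0.2,0.2,0.2,0.2,0.2,0.2,0.2,0.2,0.2], translation=[[-0.5,1,3],[-1,2,6],[-1.5,3,9.5],[-2,4,13],[-2.5,5,17],[-3,6,20],[-3,7,23],[-3,8,25],[-3,8,25]], twist=[[0,0,0],[0,0,0],[0,0,0],[0,0,0],[0,0,0],[0,0,0],[0,0,0],[0,0,0],[0,0,0]])

```text
t: 13.17
tool_pos: [0.4906, -0.1299, 0.3497]
tool_rot: [-1.143, 1.249, 1.145]
wrist_force: [-0.4, -0.1, -0.1]
opening: 0.198
```

```bash
cat > fin.py <<'E'
from pl import *
im=viewer.read_camera("top"); cv2.imwrite("pics/t10.png",im[:,:,::-1])
im=viewer.read_camera("scene"); cv2.imwrite("pics/s10.png",im[:,:,::-1])
a=cv2.imread("pics/t10.png")
cv2.imwrite("pics/t10c.png",np.hstack([cv2.resize(a[155:255,x:x+75],None,fx=5,fy=5,interpolation=cv2.INTER_CUBIC) for x in (145,380)]))
plan()
E
python3 fin.py
```

```text
t 13.27 pos [ 0.4917 -0.133   0.3501] F [-1.6 -0.1  0.4] open 0.202
```

View pics/t10c.png

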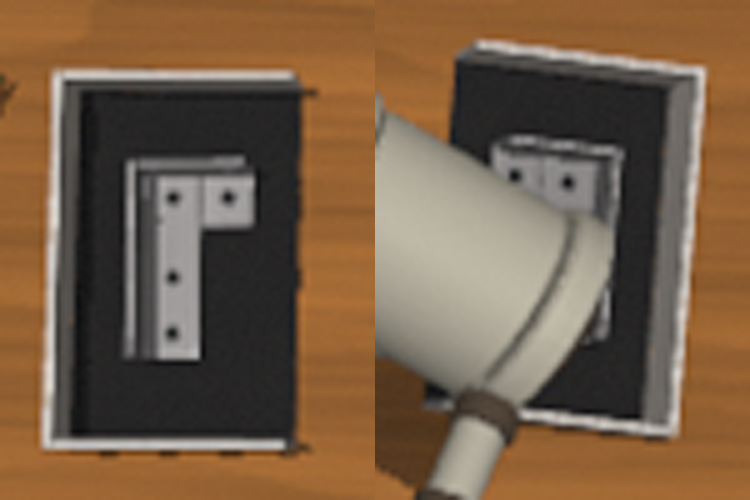

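View pics/s10.png

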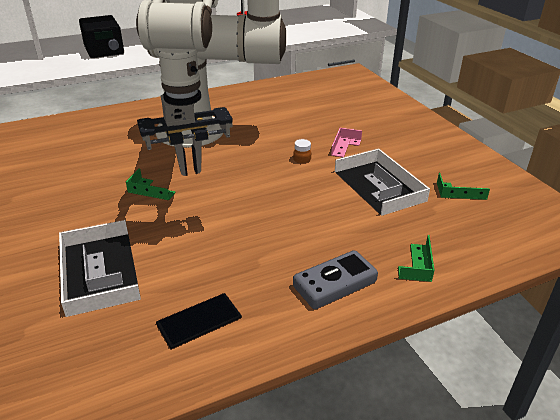

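```bash
python3 -c "
from station import bot; print(bot.close_job())"
```

```text
the job is handed in; nothing more can be done
None
```

I gripped each bracket by its long rib and dragged it flat along the bench into its own bay: left-hand into the left bay, right-hand into the right bay. I then let go, lifted clear and handed the job in at about 13 s of the 58 s allowed.

- **Brackets:** the last top and scene pictures show both inside the walls and flat, ribs up. Each foot is about 27 mm behind its mouth line, judged from the pictures. In the top view the arm hid part of the right bracket, but the scene view shows it inside its bay.
- **Bystanders:** the multimeter, jar and phone look unmoved in the pictures.
- **Forces and clearance:** wrist force readings stayed around 10 N or less, and the gripper was touching nothing at the end.

None of my checks failed. Before the grasp, the left bracket's measured pose differed by about 2–3 mm between the top and scene cameras, and the wrist view then showed the rib centred between the fingers.

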